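# Put the owl on show in the roller display box

## Robot

A 6-joint arm with a two-finger parallel gripper is mounted at the origin on the work surface. World frame = base frame: x ahead of the robot, y to its left, z up, the work surface at z = 0. Lengths are in m, angles in rad, forces in N, time in s.
With the tool pointing down it reaches from about 0.3 to 0.95 m from the base axis. Payload 3.1 kg.
Tool frame: the origin (TCP) lies midway between the tips of the shut fingers; the grasp point (between the pads) lies 19 mm behind it; z points along the fingers, y is the direction in which the jaws open and shut (so a half turn about z gives the same grasp; the last joint's range is limited). The gripper opens to 85 mm and grips with 20 to 120 N. Pads are 22 mm wide; open, the fingers measure 114 mm over their backs; the gripper's body (76 mm by 85 mm) begins 54 mm behind the grasp point. The pads swing forward as they close: fully open they stand 13 mm farther back than shut.
Start: joints at [1.127, 0.308, 1.634, -0, 1.2, -0.07], TCP at [0.228, 0.582, 0.231] pointing down, gripper open.
Joint ranges: [-3.06, 3.06], [-0.79, 1.96], [0.05, 2.63], [-1.19, 4.34], [0.05, 2.64], [-2.94, 2.94]. Speed limits (rad/s): [2.79, 2.79, 3.14, 3.14, 3.14, 3.14].

## Interface

Orientations are given as a unit quaternion [x, y, z, w].
In Python, from bench import bot gives the robot as it stands.
- The arm moves only by the shell command python3 -m pendant 'ROWS' [FORCE]. ROWS is JSON, a list of rows, each a list of 5 numbers: the shift along the world's x, y, z in cm, then the turn about the world's z in rad, then the closure, from -1 (fully open) to 1 (shut). In form: [[dx, dy, dz, yaw, fingers], ...]. A call has 1 to 12 rows; each row shifts and turns the commanded pose from where the row before left it; what a row does not reach is not made up. A row lasts 1/8 s, in which the tool goes at most 62.5 mm and 10.7 degrees, less where a joint would pass 70% of its speed; a pose out of reach is approached as far as the arm can. A call is refused whole if a number of a shift passes 6.25 or a number of a turn 0.188, either way. A call with a gripper value outside its range is refused whole. The fingers move at their own pace and stop on an object; FORCE is the grip in N (left out, the last holds). Time passes only in rows, so rows that do not move let the fingers close. It gives the time, the measured TCP pose, the force and the opening at its end, in the units of the state.
- bot.get_obs(): the state, without advancing time (a new reading comes with each control period).
- bot.capture(name): name is "side" or "top"; returns a dict with "image" (400x640x3 uint8, red, green, blue), "intrinsics" (3x3 intrinsics, pixels), "k1" (the pictures are not rectified: a ray, as slopes to the right and down, at radius r is drawn at 1 + k1 r^2 times it, then the intrinsics apply), "eye" and "attitude" of the camera in the world. Camera axes: x right, y up, looking along -z (the intrinsics and any distortion apply to the point x, -y, -z); pixel columns grow to the right and rows downward; lengths in m; the calibration is good to about 2 mm. A picture is of the moment at which its call begins. There is no depth.
- bot.close_job(): hands the job in, once; it reports no verdict.
The state is a dict: "clock": time; "joints": joint angles; "dq": joint speeds; "joint_efforts": joint torques, N m; "ee_pos": TCP position; "tool_rot": TCP orientation; "contact_force": force on the tool from outside, world axes, zero at the start; "torque": the same for the moment, N m; "width": finger opening in m.
Only numpy, scipy, OpenCV 4.12 (cv2) and the standard library are available. Lean on these libraries where they do the work, as an engineer would, in place of code of your own. Each camera call takes 0.05 s, during which the arm holds its last target. There are 200 camera calls.

## Task

Put the white ceramic owl figurine on show, in this order: swing the display box's glass door wide open, stand the owl upright in the little plywood crate out on the rollers, and, without lifting the crate, push it along the rollers into the box until it is fully home against the back wall. Then shut the glass door completely and finally press the plunger on the box's roof (the switch of its light) all the way down to its stop and let it spring back up. Do not knock the owl over, and leave everything else on the table where it is.

Things in the scene. Friction and masses are not known exactly. Their poses are not given: they have to be found in the camera images.
- station: Wooden roller runway and display box in one fixed piece. Origin on the table under the middle of the box's mouth; y runs along the lane into the box, x across. Runway y = -285 to 0 mm, 100 wide. 15 free aluminium rollers (diameter 16, axes across, tops 22 mm above the table, every 26 mm, y = -272 to +92, also inside the box). Side rails: inner faces x = +-42, tops 28 mm.
- bay_back (a point): Middle of the inner face of the box's back wall (station x = 0, y = 100 mm), 55 mm above the table. The box: mouth at y = 0, glass sides with inner faces at x = +-43 mm, outer +-50, wooden back outer face at y = 110 mm. Roof underside at 88, top at 94 mm height, covering only y = 30 to 110 mm: the 30 mm behind the mouth are open above, for the fingers.
- glass_door (a joint): Wood-framed glass door over the box's mouth. 0 rad = shut on its stop, growing as it swings out over the runway (clockwise from above), at most 1.9; starts shut or up to 0.1 ajar. Friction (0.03 N m) keeps it where it is left; no latch. 96 mm wide, 6 thick (station y = -6 to 0 when shut), 31 to 92 mm above the table. At 1.57 rad or more it stands beside the runway, clear of the lane.
- door_handle (a point): Centre of the top of the door's handle: an upright round aluminium post, diameter 12 mm, from 60 to 100 mm above the table, on a foot at 60 to 68 mm height; the upper 32 mm are free to grip. It stands 78 mm from the hinge along the door, its axis 24 mm off the door's outer face (when shut: station x = +28, y = -30 mm), and turns with the door.
- door_hinge (a point): Point on the door's upright hinge axis, 60 mm above the table, at station x = -50, y = 0 mm.
- crate: Shallow open plywood crate on the rollers, 76 mm wide (x), 90 long (y, pointing into the box), 0.25 kg; origin at the centre of its underside. Floor 4 mm, walls 4 thick, 12 high. A bar handle spans its rear end: y = -45 to -37 mm, 34 to 46 above the underside, on two corner posts. Fully home, its leading face touches the back wall: origin at station y = 55, rear face 10 mm inside the mouth.
- figurine: White ceramic owl figurine standing on the table, 50 mm tall, round: foot 36 mm diameter and 8 mm high, body 28 mm diameter from 8 to 44 mm, with two small ears on top. About 0.09 kg. Origin at the centre of its underside, z up. It can stand to the left or right of the runway.
- plunger (a joint): Spring plunger on the box's roof: 0 = up, 0.010 m = fully down on its stop. Force about 1.5 N at the start to 4.5 N at the stop; springs back by itself.
- plunger_top (a point): Middle of the top of the plunger's round steel head (30 mm diameter), at station x = 0, y = 88 mm, 122 mm above the table when up.
- vase: Bystander: white ceramic bud vase, 105 mm tall, 52 mm at its widest, narrow neck. Origin under its centre. Stands on the other side of the runway from the owl.
- pen: Bystander: aluminium pen lying on the table, 130 mm long, 10 mm thick. Origin under its middle.
- plastic_box: Bystander: grey lidded plastic box, 76 x 111 x 56 mm, beyond the runway. Origin under its centre.
- mug: Bystander: ceramic mug, 76 mm diameter, 85 mm tall. Origin under its centre.
- remote: Bystander: black remote control, 45 x 150 x 18 mm. Origin under its centre.
- candle: Bystander: amber glass candle holder, 60 mm diameter, 28 mm tall. Origin under its centre.
Things that resemble listed ones, but are neither listed nor needed, are in the scene too. What is shaped like the figurine but orange or pink is not meant.

How it is judged:
On the way, in this order (a step that is already met when the one before it is completed fails the run):
1. the glass door is swung wide open (at least 83 degrees) (value of joint glass_door above 1.45 rad), for 0.2 s.
2. the owl stands upright in the crate, let go, the crate still out on the runway (x of figurine in the frame of crate between -0.025 and 0.025 m and y of figurine in the frame of crate between -0.03 and 0.03 m and z of figurine in the frame of crate between 0.001 and 0.008 m and angle between figurine's own z axis and vertical below 0.12 rad and contact force between figurine and the fingers below 0.1 N and y of crate in the frame of station below -0.05 m), for 0.2 s.
3. the crate is home in the box (within 5 mm of the back wall) with the owl upright in it (y of crate in the frame of station above 0.05 m and z of crate in the frame of station between 0.017 and 0.027 m and angle between crate's own z axis and vertical below 0.06 rad and x of figurine in the frame of crate between -0.025 and 0.025 m and y of figurine in the frame of crate between -0.03 and 0.03 m and z of figurine in the frame of crate between 0.001 and 0.008 m and angle between figurine's own z axis and vertical below 0.12 rad), for 0.2 s.
4. the glass door is shut (within 3.5 degrees) (all of step 3 and value of joint glass_door below 0.06 rad), for 0.2 s.
5. the plunger is pressed to its stop (last 1.5 mm) with the door shut (value of joint plunger above 0.0085 m and value of joint glass_door below 0.06 rad), for 0.1 s.
At the end, for the whole second after the job is handed in: The crate rests on the rollers inside the box, its leading face within 5 mm of the back wall; the owl stands upright (within 7 degrees) on the crate's floor; both at rest; the glass door is shut within 0.06 rad; the plunger is back up (within 2 mm) (all of step 4 and value of joint plunger below 0.002 m and linear speed of each of crate, figurine below 0.02 m/s); the robot touches nothing.
It fails at once if the crate is lifted off the rollers or tipped (height (world z) of crate above 0.037 m or angle between crate's own z axis and vertical above 0.2 rad).
It fails at once if the owl is knocked over (angle between figurine's own z axis and vertical above 0.6 rad).
It fails at once if another thing on the table is disturbed (moved over 25 mm) (distance of any of vase, pen, plastic_box, mug, remote, candle from where it was at the start of the episode above 0.025 m).
It also fails if it takes over 72 s, if anything falls off the work surface, if the arm or the gripper's body presses on something with over 40 N, if the wrist force passes 120 N, or if a joint passes its speed limit or range.

## Working session

There is one attempt and no reset: what is moved stays moved. The work goes in short steps, Python scripts to look and compute and a shell command to move; the robot and the scene stay as the last step left them, time stands still between calls to the robot, and variables do not carry over. Pictures are saved under pics/ and viewed, about 8 in all and at most 12, crops included, and the job is handed in when it is done.

```bash
ls; mkdir -p pics
cat > h.py <<'E'
import numpy as np, cv2
from bench import bot
from scipy.spatial.transform import Rotation as R
def cap(n,f=None):
    c=bot.capture(n)
    if f: cv2.imwrite('pics/'+f,c['image'][:,:,::-1])
    return c
def att(c):
    a=np.array(c['attitude'],float)
    return a if a.shape==(3,3) else R.from_quat(a).as_matrix()
def ray(c,u,v):
    K=np.array(c['intrinsics']); d=np.array([c['k1'],0,0,0],float)
    p=cv2.undistortPoints(np.array([[[u,v]]],float),K,d)[0,0]
    return np.array(c['eye']),att(c)@np.array([p[0],-p[1],-1])
def onz(c,u,v,z):
    e,d=ray(c,u,v); return e+d*(z-e[2])/d[2]
def proj(c,P):
    q=(np.atleast_2d(P)-np.array(c['eye']))@att(c); q=q*[1,-1,-1]
    return cv2.projectPoints(q,np.zeros(3),np.zeros(3),np.array(c['intrinsics']),np.array([c['k1'],0,0,0],float))[0][:,0]
E
python3 - <<'E'
from h import *
for n in('top','side'):
    c=cap(n,n+'0.png'); print(n,c['eye'],c['attitude'],c['intrinsics'],c['k1'])
print(bot.get_obs())
E
```

```text
pics
top [ 0.43870132 -0.02445823  1.16181641] [-0.02893688  0.03056163  0.70921062 -0.70373926] [[364.82324184   0.         314.95174185]
 [  0.         364.82324184 202.86010436]
 [  0.           0.           1.        ]] -0.027234356974980153
side [ 0.31769192 -0.90026457  0.84921453] [ 0.42137465 -0.05355812 -0.09200923  0.90061603] [[437.97076448   0.         318.98692525]
 [  0.         437.97076448 204.56063313]
 [  0.           0.           1.        ]] 0.0007399513785630968
{'clock': 0.1, 'joints': array([ 1.12728509e+00,  3.08899721e-01,  1.63507694e+00,  1.22415410e-05,
        1.19970092e+00, -6.97063308e-02]), 'dq': array([-9.06083850e-05, -2.81598705e-03, -3.83884620e-03,  1.66879767e-03,
        1.06698715e-03,  1.22465520e-03]), 'joint_efforts': array([-2.30113828e-04, -4.16410196e+01, -2.77645218e+01, -1.63696031e-04,
        3.99954821e-03, -1.07110932e-05]), 'ee_pos': array([0.22792707, 0.58114878, 0.23016483]), 'tool_rot': array([ 1.85818273e-01,  9.82583575e-01, -1.00688273e-03, -2.70094413e-04]), 'contact_force': array([-0.25745125, -0.01608922,  0.75368837]), 'torque': array([-0.04561151, -0.02175445, -0.00224669]), 'width': 0.08536717131366463}
```

View pics/top0.png

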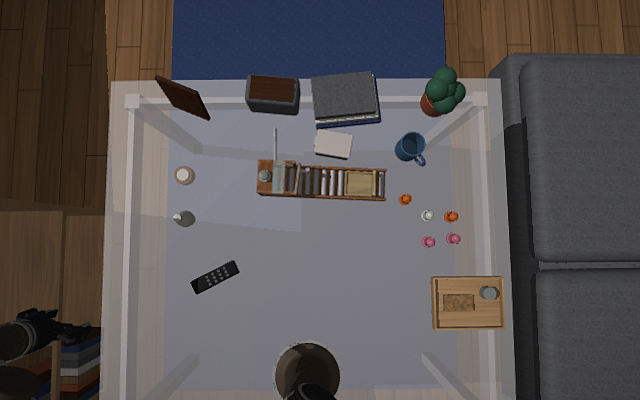

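View pics/side0.png

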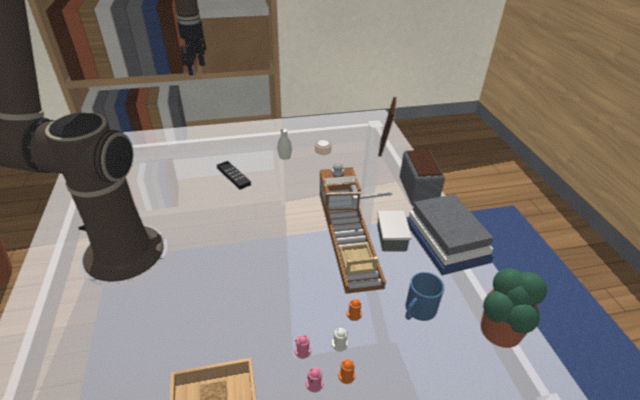

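The top view shows the station from (258,177), the box end, to (385,185). The crate is near (360,184). The white owl is at (427,215) with orange and pink decoys about 80 mm around it. Next I'll zoom in.

Run:
```python
from h import *
a=cv2.imread('pics/top0.png')[120:260,245:470]; b=cv2.imread('pics/side0.png')[150:300,300:420]
cv2.imwrite('pics/ct.png',cv2.resize(a,(788,490),interpolation=3)); cv2.imwrite('pics/cs.png',cv2.resize(b,(480,600),interpolation=3))
```

```text
(no output)
```

View pics/ct.png

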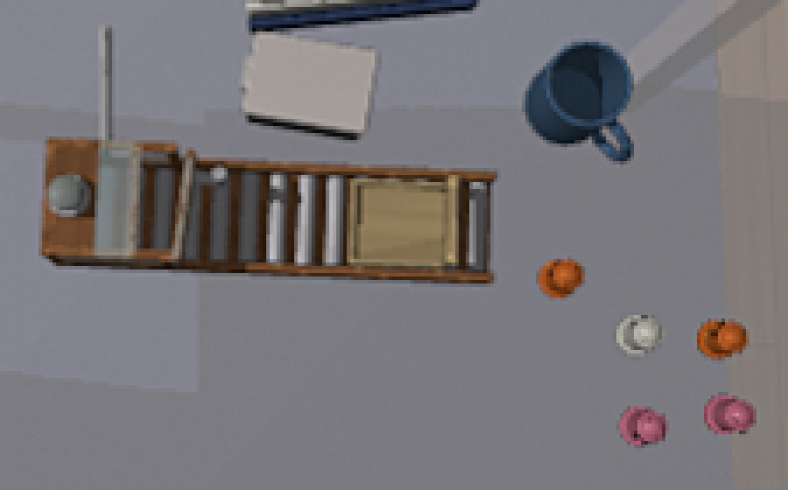

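View pics/cs.png

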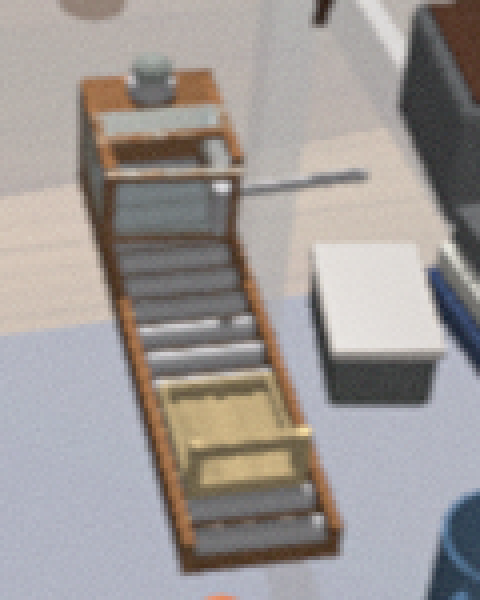

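```bash
cat > fit.py <<'E'
from h import *
from scipy.optimize import least_squares
T=cap('top');S=cap('side')
t=lambda u,v:(245+u/3.502,120+v/3.5)
s=lambda u,v:(300+u/4,150+v/4)
top=[((0,88,122),t(70,195)),((50,110,94),t(48,142)),((-50,110,94),t(43,255)),((50,-285,28),t(495,174)),((-50,-285,28),t(492,279))]
side=[((0,88,122),s(152,63)),((50,110,94),s(213,70)),((-50,110,94),s(82,80)),((50,-285,28),s(340,526)),((-50,-285,28),s(183,550))]
def W(p,P):
    c,sn=np.cos(p[2]),np.sin(p[2]); P=np.atleast_2d(P)/1000.
    return np.c_[p[0]+c*P[:,0]-sn*P[:,1],p[1]+sn*P[:,0]+c*P[:,1],P[:,2]]
def res(p,l=((T,top),(S,side))):
    return np.concatenate([(proj(C,W(p,[a for a,_ in L]))-np.array([b for _,b in L])) for C,L in l])
r=least_squares(lambda p:res(p).ravel(),[.5,.1,0])
print(r.x,res(r.x).round(1).tolist()); np.save('st.npy',r.x)
p=r.x
for n,P in dict(hinge=(-50,0,60),shut=(28,-30,100),plunger=(0,88,122)).items(): print(n,W(p,[P]).round(4))
h=onz(T,*t(219,173),.1);d=h[:2]-W(p,[(-50,0,0)])[0,:2]
print('handle',h,'ang',-(np.arctan2(d[1],d[0])-p[2])-np.arctan2(30,78))
def st(w): 
    v=np.array(w[:2])-p[:2];c,sn=np.cos(p[2]),np.sin(p[2]);return (c*v[0]+sn*v[1])*1e3,(-sn*v[0]+c*v[1])*1e3
# crate bar top centre: z 22+46
for q in [(453,176),(453,268)]: print('bar',st(onz(T,*t(*q),.068)))
for q in [(348,180),(346,265)]: print('crate front',st(onz(T,*t(*q),.034)))
# owl
for C,roi,n in((T,(200,415,232,440),'T'),(S,(322,328,352,352),'S')):
    y0,x0,y1,x1=roi; im=C['image'][y0:y1,x0:x1].astype(int)
    im=np.array(im); sat=im.max(2)-im.min(2)
    hs=cv2.cvtColor(C['image'][y0:y1,x0:x1],cv2.COLOR_RGB2HSV)
    lab=C['image'][y0:y1,x0:x1].astype(int); m=((lab[:,:,0]-lab[:,:,2])>2)&(lab.max(2)-lab.min(2)<60)&(lab[:,:,1]>90)
    k,l,stt,ce=cv2.connectedComponentsWithStats(m.astype(np.uint8)); i=1+stt[1:,4].argmax()
    print(n,stt[i]+[x0,y0,0,0,0],ce[i]+[x0,y0])
    for zz in (0.004,.025,.045):print(onz(C,*(ce[i]+[x0,y0]),zz))
E
python3 fit.py
```

```text
[ 0.60353192  0.03082296 -0.05182936] [[-0.9, -0.7], [0.2, -1.0], [-0.3, 0.1], [1.1, -0.4], [1.1, 1.2], [-0.1, -0.8], [-0.9, -0.3], [-0.9, -0.2], [0.9, 0.7], [-0.2, -0.7]]
hinge [[0.5536 0.0334 0.06  ]]
shut [[ 6.299e-01 -6.000e-04  1.000e-01]]
plunger [[0.6081 0.1187 0.122 ]]
handle [ 0.62721743 -0.00619086  0.1       ] ang 0.07455347780199595
bar (np.float64(37.65147924571789), np.float64(-237.620634346892))
bar (np.float64(-42.517583125336266), np.float64(-240.01248530397868))
crate front (np.float64(36.01733312311466), np.float64(-149.34302143494486))
crate front (np.float64(-40.348260397937764), np.float64(-150.39152813022278))
T [421 210  14  12 117] [426.99145299 215.36752137]
[ 0.49364953 -0.38413597  0.004     ]
[ 0.4926529  -0.37761228  0.025     ]
[ 0.49170373 -0.37139925  0.045     ]
S [332 328  16  24 273] [339.67032967 339.72527473]
[ 0.49430827 -0.37374434  0.004     ]
[ 0.48992011 -0.38682614  0.025     ]
[ 0.4857409  -0.39928499  0.045     ]
```

```bash
python3 -m pendant '[[3.33,-4.9,0,-0.11,-1],[3.33,-4.9,0,-0.11,-1],[3.33,-4.9,0,-0.11,-1],[3.33,-4.9,0,-0.11,-1],[3.33,-4.9,0,-0.11,-1],[3.33,-4.9,0,-0.11,-1],[3.33,-4.9,0,-0.11,-1],[3.33,-4.9,0,-0.11,-1],[3.33,-4.9,0,-0.11,-0.5],[3.33,-4.9,0,-0.11,-0.3],[3.33,-4.9,0,-0.11,-0.3],[3.33,-4.9,0,-0.11,-0.3]]' 30
```

```text
clock: 1.7
ee_pos: [0.6286, -0.0079, 0.2311]
tool_rot: [0.751, 0.661, 0.0, -0.0]
contact_force: [1.4, 0.5, 0.6]
width: 0.0555
```

```bash
python3 -m pendant '[[0,0,-3,0,-0.3],[0,0,-3,0,-0.3],[0,0,0,0,-0.3]]' 30
python3 - <<'E'
from h import *
cap('top','t1.png');c=cap('side','s1.png')
a=cv2.imread('pics/t1.png')[140:220,245:345]; b=cv2.imread('pics/s1.png')[120:280,290:410]
cv2.imwrite('pics/c1.png',np.hstack([cv2.resize(a,(400,400)),cv2.resize(b,(300,400))]))
E
```

```text
clock: 2.08
ee_pos: [0.625, -0.0062, 0.1677]
tool_rot: [0.749, 0.662, -0.003, -0.003]
contact_force: [0.3, -0.7, -0.8]
width: 0.0559
```

View pics/c1.png

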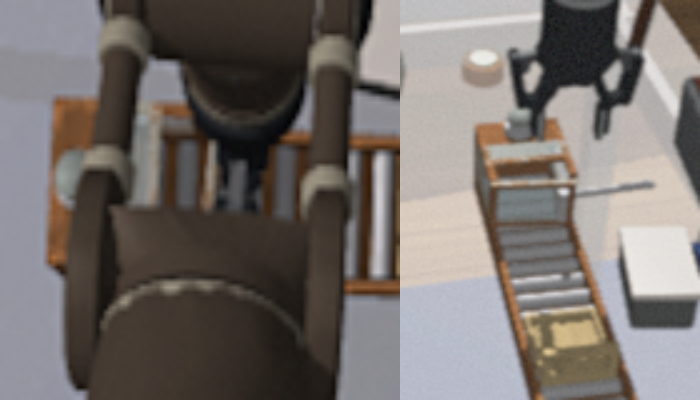

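The side view shows the open jaws straddling the door post. I'll go down in two steps and grip.

```bash
python3 -m pendant '[[0,0,-3,0,-0.3],[0,0,-3,0,-0.3],[0,0,-2.5,0,-0.3],[0,0,-1,0,-0.3],[0,0,0,0,-0.3]]' 30 && python3 -m pendant '[[0,0,0,0,0.8],[0,0,0,0,0.8],[0,0,0,0,0.8],[0,0,0,0,0.8]]' 25
```

```text
clock: 2.8
ee_pos: [0.6284, -0.006, 0.077]
tool_rot: [0.749, 0.662, 0.0, 0.0]
contact_force: [0.0, 0.6, 0.7]
width: 0.0554
clock: 3.3
ee_pos: [0.6273, -0.0056, 0.0775]
tool_rot: [0.749, 0.662, -0.0, -0.001]
contact_force: [-3.0, 1.9, 5.2]
width: 0.011
```

Run:
```python
import numpy as np
h=np.array([.5536,.0334]);p=np.array([.6273,-.0056])-h
a=np.arctan2(p[1],p[0]);r=np.hypot(*p)
for n in(12,):
    q=np.array([[np.cos(a-.135*i),np.sin(a-.135*i)] for i in range(n+1)])*r*100
    print((np.diff(q,axis=0)).round(2).tolist(), q[-1]/100+h)
```

```text
[[-0.59, -0.96], [-0.72, -0.87], [-0.83, -0.76], [-0.92, -0.65], [-1.0, -0.52], [-1.06, -0.38], [-1.1, -0.23], [-1.12, -0.08], [-1.12, 0.07], [-1.1, 0.22], [-1.06, 0.37], [-1.0, 0.51]] [ 0.51102235 -0.03829264]
```

```bash
python3 -m pendant '[[-0.59,-0.96,0,-0.135,0.8],[-0.72,-0.87,0,-0.135,0.8],[-0.83,-0.76,0,-0.135,0.8],[-0.92,-0.65,0,-0.135,0.8],[-1.0,-0.52,0,-0.135,0.8],[-1.06,-0.38,0,-0.135,0.8]]' 25; python3 -m pendant '[[-1.1,-0.23,0,-0.135,0.8],[-1.12,-0.08,0,-0.135,0.8],[-1.12,0.07,0,-0.135,0.8],[-1.1,0.22,0,-0.135,0.8],[-1.06,0.37,0,-0.135,0.8],[-1.0,0.51,0,-0.135,0.8],[0,0,0,0,0.8]]' 25; python3 -m pendant '[[0,0,0,0,0.8],[0,0,0,0,0.8]]' 25
```

```text
clock: 4.05
ee_pos: [0.576, -0.0454, 0.0775]
tool_rot: [0.95, 0.311, 0.0, -0.002]
contact_force: [-2.9, 7.6, 6.4]
width: 0.0106
clock: 4.92
ee_pos: [0.5128, -0.0372, 0.0775]
tool_rot: [0.996, -0.087, 0.002, -0.001]
contact_force: [1.9, 6.0, 1.4]
width: 0.011
clock: 5.18
ee_pos: [0.5132, -0.0374, 0.0775]
tool_rot: [0.996, -0.086, 0.002, -0.001]
contact_force: [1.3, 6.4, 2.6]
width: 0.0109
```

Handle geometry gives a door angle of about 1.67 rad. I'll release, rise, and go over the owl with the jaw line at -50°, between the decoys.

```bash
python3 -m pendant '[[0,0,0,0,0.3],[0,0,0,0,0],[0,0,0,0,-0.2],[0,0,2,0,-0.2],[0,0,5,0,-0.2],[0,0,5,0,-0.2]]' 25; python3 -m pendant '[[-0.2,-4.28,0,0.109,-0.4],[-0.2,-4.28,0,0.109,-0.4],[-0.25,-4.28,0,0.109,-0.4],[-0.25,-4.28,0,0.109,-0.4],[-0.25,-4.28,0,0.109,-0.4],[-0.25,-4.28,0,0.109,-0.4],[-0.25,-4.28,0,0.109,-0.4],[-0.25,-4.28,0,0.109,-0.4],[0,0,-3,0,-0.4],[0,0,-3,0,-0.4],[0,0,0,0,-0.4]]'
python3 - <<'E'
from h import *
T=cap('top','t2.png');S=cap('side','s2.png'); o=bot.get_obs()
print(o['ee_pos'],proj(T,[o['ee_pos']]),proj(S,[o['ee_pos']]))
a=cv2.imread('pics/t2.png')[120:260,245:470]; b=cv2.imread('pics/s2.png')[170:400,230:410]
cv2.imwrite('pics/c2.png',np.hstack([cv2.resize(a,(400,249)),np.zeros((249,1,3),np.uint8)]) if 0 else np.hstack([cv2.copyMakeBorder(cv2.resize(a,(400,249)),0,262,0,0,0),cv2.resize(b,(400,511))]))
E
```

```text
clock: 5.92
ee_pos: [0.511, -0.0392, 0.1969]
tool_rot: [0.996, -0.086, -0.001, 0.0]
contact_force: [0.2, -0.3, -0.6]
width: 0.0511
clock: 7.3
ee_pos: [0.4902, -0.3798, 0.1329]
tool_rot: [0.94, 0.342, -0.002, -0.003]
contact_force: [0.6, -0.6, -0.1]
width: 0.0598
[ 0.49266561 -0.3815338   0.13654578] [[440.4993203  213.37642793]] [[343.09314103 305.27186835]]
```

View pics/c2.png

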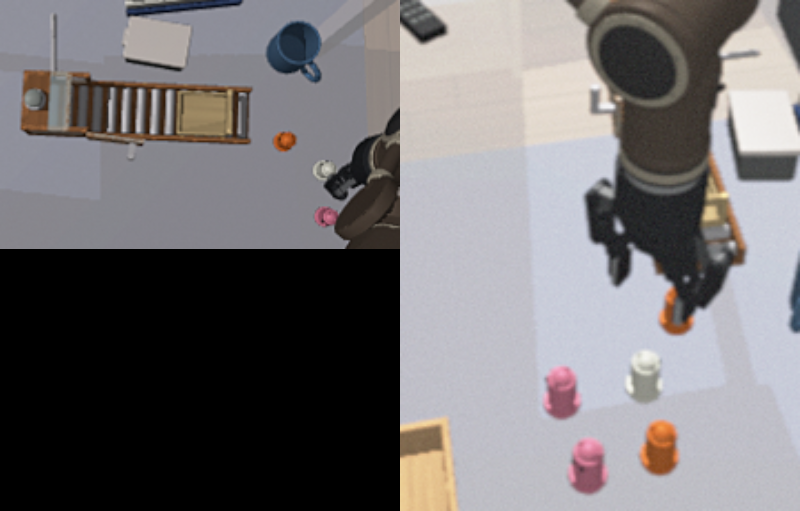

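The door stands open beside the runway, and the gripper is over the owl, clear of the decoys. I'll descend and grip.

```bash
python3 -m pendant '[[0,0,-4,0,-0.4],[0,0,-4,0,-0.4],[0,0,-3,0,-0.4],[0,0,-1,0,-0.4],[0,0,0,0,-0.4]]'; python3 -m pendant '[[0,0,0,0,0],[0,0,0,0,0.2],[0,0,0,0,0.4],[0,0,0,0,0.6],[0,0,0,0,0.6],[0,0,0,0,0.6]]' 22
```

```text
clock: 8.02
ee_pos: [0.4934, -0.3818, 0.0172]
tool_rot: [0.939, 0.343, 0.0, 0.001]
contact_force: [-0.8, -0.3, 0.0]
width: 0.0597
clock: 8.78
ee_pos: [0.4935, -0.3821, 0.0178]
tool_rot: [0.939, 0.343, 0.001, 0.001]
contact_force: [-1.1, 0.8, 6.5]
width: 0.0273
```

```bash
python3 -m pendant '[[0,0,2,0,0.6],[0,0,4,0,0.6],[0,0,4,0,0.6],[1.2,2.7,0,0.1,0.6],[1.2,2.7,0,0.1,0.6],[1.2,2.7,0,0.1,0.6],[1.25,2.75,0,0.1,0.6],[1.25,2.75,0,0.1,0.6],[1.25,2.75,0,0.1,0.6],[1.25,2.75,0,0.11,0.6],[1.25,2.75,0,0.11,0.6]]'; python3 -m pendant '[[0,0,0,0,0.6],[0,0,-2,0,0.6],[0,0,-1,0,0.6],[0,0,0,0,0.6],[0,0,0,0,0.6]]'
python3 - <<'E'
from h import *
T=cap('top','t3.png');S=cap('side','s3.png'); o=bot.get_obs()
print(o['ee_pos'],o['width'])
a=cv2.imread('pics/t3.png')[150:220,300:400]; b=cv2.imread('pics/s3.png')[190:310,300:420]
cv2.imwrite('pics/c3.png',np.hstack([cv2.copyMakeBorder(cv2.resize(a,(350,245),interpolation=3),0,205,0,0,0),cv2.resize(b,(450,450),interpolation=3)]))
p=np.load('st.npy')
q=o['ee_pos'][:2]; 
v=q-p[:2];c,s=np.cos(p[2]),np.sin(p[2]);print(c*v[0]+s*v[1],-s*v[0]+c*v[1])
for z in (.026,): print(z, proj(S,[[q[0],q[1],o['ee_pos'][2]-.0178]]))
E
```

```text
clock: 10.15
ee_pos: [0.5914, -0.1619, 0.1171]
tool_rot: [0.724, 0.69, 0.0, 0.0]
contact_force: [-0.3, -0.9, -0.8]
width: 0.0271
clock: 10.78
ee_pos: [0.5909, -0.1635, 0.086]
tool_rot: [0.725, 0.688, -0.0, -0.0]
contact_force: [-0.4, 0.2, -0.7]
width: 0.0272
[ 0.5914998  -0.1633543   0.08666525] 0.02708752351328513
-0.001956387000573859 -0.19453985198547205
0.026 [[357.83821594 246.10917829]]
```

View pics/c3.png

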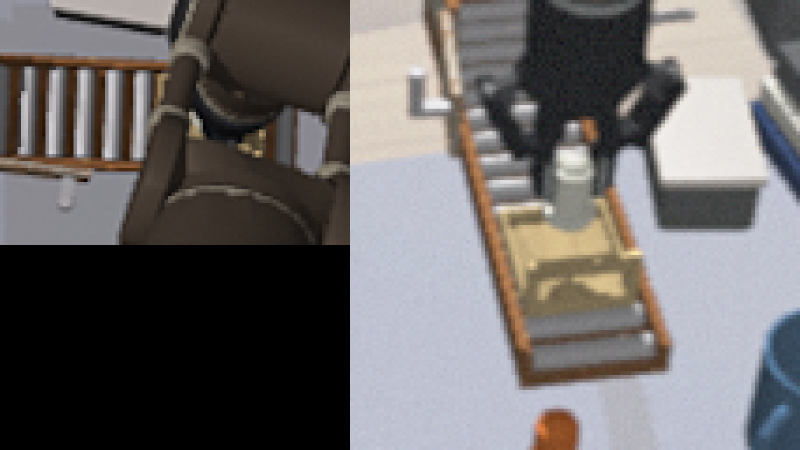

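The owl hangs upright over the crate, near image (570,210), ahead of the bar. I'll lower it.

```bash
python3 -m pendant '[[0,0,-2,0,0.6],[0,0,-1.2,0,0.6],[0,0,-0.5,0,0.6],[0,0,-0.3,0,0.6],[0,0,0,0,0.6]]'; python3 -m pendant '[[0,0,-0.2,0,0.6],[0,0,0,0,0.6]]'
```

```text
clock: 11.5
ee_pos: [0.5912, -0.1628, 0.0461]
tool_rot: [0.725, 0.689, -0.0, -0.0]
contact_force: [-0.0, 0.2, -0.4]
width: 0.0271
clock: 11.75
ee_pos: [0.5913, -0.1629, 0.0445]
tool_rot: [0.725, 0.689, 0.0, 0.0]
contact_force: [-0.2, 0.3, -0.5]
width: 0.0276
```

```bash
python3 -m pendant '[[0,0,-0.1,0,0.6],[0,0,0,0,0.6],[0,0,0,0,0.3],[0,0,0,0,0.2],[0,0,0,0,0.1],[0,0,0,0,0],[0,0,0,0,-0.1]]'; python3 -m pendant '[[0,0,0,0,-0.1],[0,0,0,0,-0.1],[0,0,1,0,-0.1],[0,0,3,0,-0.1],[0,0,4,0,-0.1],[0,0,2,0,-0.1]]'
```

```text
clock: 12.62
ee_pos: [0.5911, -0.1628, 0.0432]
tool_rot: [0.725, 0.689, -0.0, -0.0]
contact_force: [0.3, -0.2, 0.9]
width: 0.0472
clock: 13.38
ee_pos: [0.5928, -0.1635, 0.1466]
tool_rot: [0.725, 0.689, 0.001, 0.002]
contact_force: [1.2, -0.4, -0.3]
width: 0.047
```

```bash
python3 -m pendant '[[-0.1,-2.5,0,0,1],[-0.2,-2.5,0,0,1],[-0.1,-2.5,0,0,1],[0,0,-2,0,1],[0,0,0,0,1],[0,0,0,0,1]]' 30
python3 - <<'E'
from h import *
T=cap('top','t4.png');S=cap('side','s4.png'); o=bot.get_obs()
print(o['ee_pos'],o['width'])
a=cv2.imread('pics/t4.png')[150:220,300:400]; b=cv2.imread('pics/s4.png')[190:310,300:420]
cv2.imwrite('pics/c4.png',np.hstack([cv2.copyMakeBorder(cv2.resize(a,(350,245),interpolation=3),0,205,0,0,0),cv2.resize(b,(450,450),interpolation=3)]))
p=np.load('st.npy')
q=o['ee_pos'][:2]; 
v=q-p[:2];c,s=np.cos(p[2]),np.sin(p[2]);print(c*v[0]+s*v[1],-s*v[0]+c*v[1])
E
```

```text
clock: 14.12
ee_pos: [0.5866, -0.2368, 0.1222]
tool_rot: [0.725, 0.689, -0.0, -0.001]
contact_force: [1.2, 0.1, 1.0]
width: -0.0002
[ 0.58736289 -0.23715633  0.1232783 ] 0.0004356431242940893
-0.0022643414220569914 -0.2684570954485942
```

View pics/c4.png

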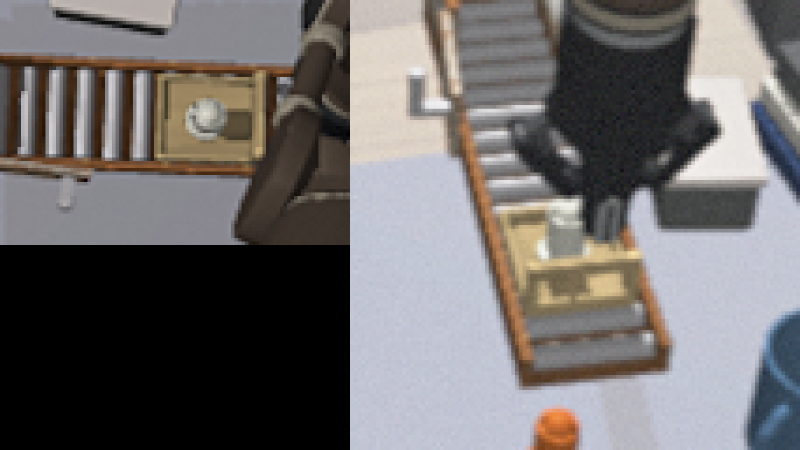

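The owl stands upright in the middle of the crate, at (207,118) in the top crop. I'll lower the closed fingers behind the bar and push.

```bash
python3 -m pendant '[[0,0,-3,0,1],[0,0,-3,0,1],[0,0,-1.2,0,1],[0,0,0,0,1],[0.02,0.4,0,0,1],[0.02,0.4,0,0,1],[0.02,0.4,0,0,1],[0.02,0.4,0,0,1],[0.03,0.5,0,0,1],[0.03,0.6,0,0,1],[0.04,0.7,0,0,1],[0.04,0.8,0,0,1]]'; python3 -m pendant '[[0.05,1,0,0,1],[0.05,1,0,0,1],[0.05,1,0,0,1],[0.05,1,0,0,1],[0.05,1,0,0,1],[0.05,1,0,0,1],[0.05,1,0,0,1],[0.05,0.9,0,0,1],[0.04,0.8,0,0,1],[0.04,0.7,0,0,1],[0.03,0.6,0,0,1],[0.03,0.5,0,0,1]]';python3 - <<'E'
from h import *
T=cap('top','t5.png');S=cap('side','s5.png'); o=bot.get_obs()
print(o['ee_pos'],o['contact_force'])
a=cv2.imread('pics/t5.png')[150:220,250:350]; b=cv2.imread('pics/s5.png')[160:280,290:410]
cv2.imwrite('pics/c5.png',np.hstack([cv2.copyMakeBorder(cv2.resize(a,(350,245),interpolation=3),0,205,0,0,0),cv2.resize(b,(450,450),interpolation=3)]))
p=np.load('st.npy')
q=o['ee_pos'][:2]; 
v=q-p[:2];c,s=np.cos(p[2]),np.sin(p[2]);print(c*v[0]+s*v[1],-s*v[0]+c*v[1])
E
```

```text
clock: 15.72
ee_pos: [0.5895, -0.1956, 0.0514]
tool_rot: [0.725, 0.689, 0.0, 0.0]
contact_force: [0.1, -1.4, -0.0]
width: -0.0001
clock: 17.23
ee_pos: [0.5946, -0.0904, 0.0511]
tool_rot: [0.725, 0.689, -0.0, -0.0]
contact_force: [-0.3, -0.5, 0.3]
width: 0.0002
[ 0.59450163 -0.09010715  0.05107354] [-0.73542151 -0.26891293 -0.33408448]
-0.0027532357277566194 -0.12123554892711869
```

View pics/c5.png

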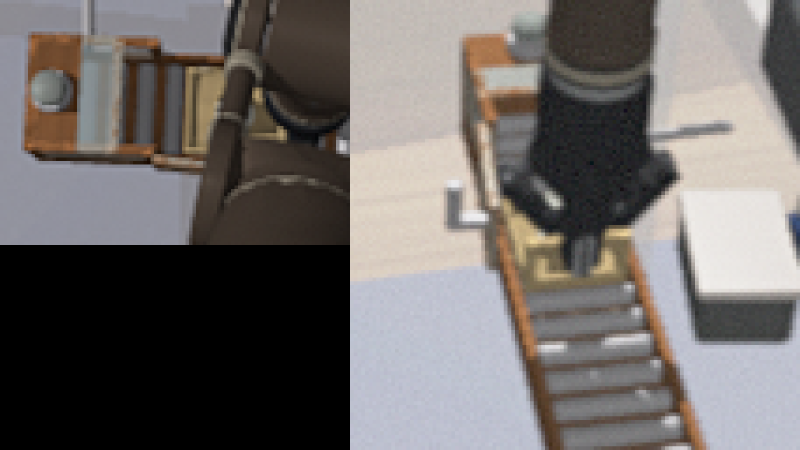

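```bash
python3 -m pendant '[[0.02,0.4,0.2,0,1],[0.03,0.6,0.2,0,1],[0.04,0.8,0,0,1],[0.05,1,0,0,1],[0.05,1,0,0,1],[0.05,1,0,0,1],[0.05,1,0,0,1],[0.05,1,0,0,1],[0.04,0.8,0,0,1],[0.04,0.7,0,0,1],[0.03,0.6,0,0,1],[0.02,0.4,0,0,1]]'; python3 -m pendant '[[0.02,0.4,0,0,1],[0.02,0.4,0,0,1],[0.02,0.4,0,0,1],[0.02,0.4,0,0,1],[0.02,0.3,0,0,1]]';python3 -m pendant '[[0.02,0.3,0,0,1],[0.01,0.2,0,0,1],[0.01,0.2,0,0,1],[0.01,0.2,0,0,1]]'
```

```text
clock: 18.82
ee_pos: [0.5994, 0.0025, 0.0552]
tool_rot: [0.725, 0.689, -0.0, -0.0]
contact_force: [0.1, -1.8, 0.3]
width: 0.0003
clock: 19.45
ee_pos: [0.6003, 0.0215, 0.0552]
tool_rot: [0.725, 0.689, -0.0, -0.0]
contact_force: [-0.1, -0.6, -0.5]
width: -0.0001
clock: 19.95
ee_pos: [0.6008, 0.0302, 0.0552]
tool_rot: [0.725, 0.689, -0.0, -0.0]
contact_force: [-0.0, -0.6, -0.2]
width: 0.0001
```

```bash
for i in 1; do python3 -m pendant '[[0.01,0.2,0,0,1],[0,0.1,0,0,1],[0,0,0,0,1]]'; done; python3 -m pendant '[[0.01,0.2,0,0,1],[0,0.1,0,0,1],[0,0,0,0,1]]'
```

```text
clock: 20.32
ee_pos: [0.6006, 0.0325, 0.0552]
tool_rot: [0.725, 0.689, -0.001, 0.0]
contact_force: [-1.7, -3.6, 0.8]
width: -0.0
clock: 20.7
ee_pos: [0.6006, 0.0327, 0.0555]
tool_rot: [0.724, 0.689, -0.002, 0.001]
contact_force: [-3.3, -11.5, 3.3]
width: 0.0001
```

Force jumped with no further travel, so the crate is home. I'll back off, rise and check.

```bash
python3 -m pendant '[[-0.02,-0.5,0,0,1],[-0.05,-1,0,0,1],[-0.05,-1,0,0,1],[0,-0.5,2,0,1],[0,0,4,0,1],[0,0,6,0,1]]'; python3 -m pendant '[[-0.9,-0.4,0,-0.169,0],[-0.9,-0.4,0,-0.169,0],[-0.9,-0.4,0,-0.169,-0.2],[-0.9,-0.4,0,-0.169,-0.2],[-0.9,-0.4,0,-0.169,-0.2],[-0.8,-0.4,0,-0.169,-0.2],[-0.8,-0.4,0,-0.169,-0.2],[-0.8,-0.4,0,-0.169,-0.2],[-0.8,-0.4,0,-0.169,-0.2],[-0.8,-0.4,0,-0.169,-0.2],[0,0,0,0,-0.2]]' 25
python3 - <<'E'
from h import *
T=cap('top','t6.png');S=cap('side','s6.png'); o=bot.get_obs()
print(o['ee_pos'],o['contact_force'])
a=cv2.imread('pics/t6.png')[150:220,250:350]; b=cv2.imread('pics/s6.png')[160:280,290:410]
cv2.imwrite('pics/c6.png',np.hstack([cv2.copyMakeBorder(cv2.resize(a,(350,245),interpolation=3),0,205,0,0,0),cv2.resize(b,(450,450),interpolation=3)]))
E
```

```text
clock: 21.45
ee_pos: [0.5986, 0.0061, 0.1758]
tool_rot: [0.725, 0.689, -0.001, -0.001]
contact_force: [0.7, 0.4, 0.2]
width: -0.0001
clock: 22.82
ee_pos: [0.5151, -0.034, 0.1766]
tool_rot: [0.996, -0.084, 0.001, -0.0]
contact_force: [0.5, -1.1, -0.4]
width: 0.0514
[ 0.51564752 -0.03386283  0.17635689] [ 0.53666625 -0.31564355  0.26234556]
```

View pics/c6.png

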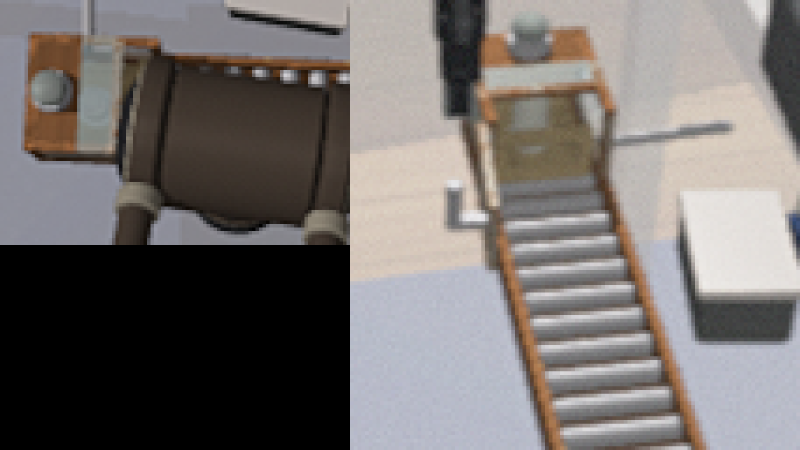

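The crate is deep in the box with the owl upright behind the glass, and the post is unmoved at (453,185). I'll descend on the post.

```bash
python3 -m pendant '[[-0.2,-0.35,-3,0,-0.2],[0,0,-3,0,-0.2],[0,0,-3,0,-0.2],[0,0,-0.9,0,-0.2],[0,0,0,0,-0.2]]'; python3 -m pendant '[[0,0,0,0,0.2],[0,0,0,0,0.5],[0,0,0,0,0.8],[0,0,0,0,0.8],[0,0,0,0,0.8]]' 25
python3 - <<'E'
import numpy as np
from h import bot
h=np.array([.5536,.0334]);p=bot.get_obs()['ee_pos'][:2]-h
a=np.arctan2(p[1],p[0]);r=np.hypot(*p);e=-.0518-np.arctan2(30,78);print('angle',e-a,r)
q=np.array([[np.cos(t),np.sin(t)] for t in np.linspace(a,e,13)])*r*100
print((e-a)/12,np.diff(q,axis=0).round(2).tolist())
E
```

```text
clock: 23.55
ee_pos: [0.5131, -0.0372, 0.0762]
tool_rot: [0.996, -0.085, -0.0, -0.0]
contact_force: [0.6, 0.2, 0.1]
width: 0.0512
clock: 24.18
ee_pos: [0.5139, -0.0375, 0.0773]
tool_rot: [0.996, -0.085, 0.001, 0.0]
contact_force: [-0.3, -0.0, 5.9]
width: 0.0108
angle 1.6624424337794412 0.08128030999646263
0.1385368694816201 [[1.02, -0.48], [1.07, -0.34], [1.11, -0.18], [1.12, -0.03], [1.12, 0.13], [1.09, 0.28], [1.04, 0.43], [0.97, 0.57], [0.88, 0.7], [0.78, 0.81], [0.66, 0.91], [0.53, 0.99]]
```

```bash
python3 -m pendant '[[1.02,-0.5,0,0.138,0.8],[1.08,-0.35,0,0.138,0.8],[1.12,-0.2,0,0.138,0.8],[1.15,-0.03,0,0.138,0.8],[1.15,0.13,0,0.138,0.8],[1.12,0.28,0,0.138,0.8]]'; python3 -m pendant '[[1.06,0.43,0,0.138,0.8],[0.98,0.57,0,0.138,0.8],[0.9,0.7,0,0.138,0.8],[0.8,0.82,0,0.138,0.8],[0.68,0.92,0,0.138,0.8],[0,0,0,0,0.8]]'; python3 -m pendant '[[0.3,0.5,0,0.07,0.8],[0.2,0.4,0,0.06,0.8],[0,0.1,0,0,0.8],[0,0.1,0,0,0.8]]'; python3 -m pendant '[[0,0.1,0,0,0.8],[0,0.1,0,0,0.8],[0,0,0,0,0.8]]'
```

```text
clock: 24.92
ee_pos: [0.5806, -0.0437, 0.0773]
tool_rot: [0.946, 0.325, 0.001, -0.0]
contact_force: [-1.3, 1.9, 6.1]
width: 0.0109
clock: 25.68
ee_pos: [0.625, -0.0091, 0.0773]
tool_rot: [0.782, 0.624, 0.001, 0.001]
contact_force: [0.0, 1.3, 5.9]
width: 0.0109
clock: 26.18
ee_pos: [0.6303, 0.0005, 0.0774]
tool_rot: [0.74, 0.673, 0.001, 0.002]
contact_force: [2.5, -1.7, 5.2]
width: 0.0109
clock: 26.55
ee_pos: [0.6306, 0.0014, 0.0774]
tool_rot: [0.739, 0.673, 0.001, 0.003]
contact_force: [3.3, -4.9, 5.3]
width: 0.011
```

```bash
python3 -m pendant '[[0,0.2,0,0,0.8],[0,0.2,0,0,0.8],[0,0,0,0,0.8],[0,0,0,0,0.8]]'; python3 -m pendant '[[0,0.2,0,0,0.8],[0,0.1,0,0,0.8],[0,0,0,0,0.8],[0,0,0,0,0.8]]'
```

```text
clock: 27.05
ee_pos: [0.6306, 0.0016, 0.0774]
tool_rot: [0.739, 0.674, -0.001, 0.005]
contact_force: [3.2, -14.0, 4.5]
width: 0.0107
clock: 27.55
ee_pos: [0.6307, 0.0017, 0.0774]
tool_rot: [0.738, 0.674, -0.003, 0.006]
contact_force: [3.7, -20.6, 5.7]
width: 0.0107
```

The door is hard on its stop: 20 N with no motion. I'll relax, release, and go to the plunger.

```bash
python3 -m pendant '[[0,-0.3,0,0,0.8],[0,-0.3,0,0,0.8],[0,0,0,0,0.3],[0,0,0,0,0],[0,0,0,0,-0.2],[0,0,2,0,-0.2],[0,0,4,0,-0.2],[0,0,4,0,0.5],[0,0,0,0,1]]'; python3 -m pendant '[[-0.4,2,0,0,1],[-0.4,2,0,0,1],[-0.4,2,0,0,1],[-0.4,2,0,0,1],[-0.4,2,0,0,1],[-0.3,2,0,0,1],[0,0,-2,0,1],[0,0,0,0,1],[0,0,0,0,1]]' 30
python3 - <<'E'
from h import *
T=cap('top','t7.png');S=cap('side','s7.png'); o=bot.get_obs()
print(o['ee_pos'],o['contact_force'])
a=cv2.imread('pics/t7.png')[150:220,250:350]; b=cv2.imread('pics/s7.png')[160:280,290:410]
cv2.imwrite('pics/c7.png',np.hstack([cv2.copyMakeBorder(cv2.resize(a,(350,245),interpolation=3),0,205,0,0,0),cv2.resize(b,(450,450),interpolation=3)]))
E
```

```text
clock: 28.68
ee_pos: [0.6324, 0.0045, 0.1827]
tool_rot: [0.739, 0.674, 0.004, 0.004]
contact_force: [0.9, -0.5, 0.2]
width: 0.0155
clock: 29.8
ee_pos: [0.6053, 0.1235, 0.1554]
tool_rot: [0.739, 0.673, -0.001, -0.0]
contact_force: [-0.2, -0.2, -0.2]
width: 0.0002
[0.60593951 0.12361531 0.15638246] [ 0.76183612  0.3371605  -0.162564  ]
```

View pics/c7.png

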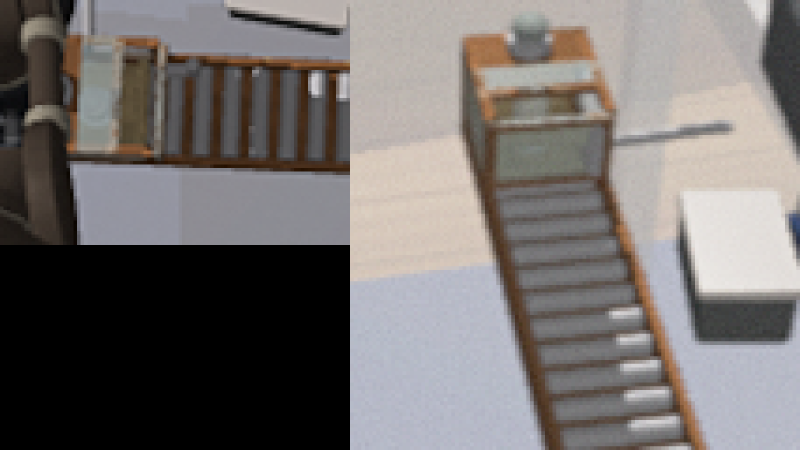

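The door looks flush and shut, with the owl's crate inside. I'll press the plunger.

```bash
python3 -m pendant '[[0.2,-0.4,-1.5,0,1],[0,0,-1.2,0,1],[0,0,-0.5,0,1],[0,0,-0.4,0,1],[0,0,0,0,1]]'; python3 -m pendant '[[0,0,-0.4,0,1],[0,0,-0.3,0,1],[0,0,0,0,1],[0,0,0,0,1]]'
```

```text
clock: 30.52
ee_pos: [0.6073, 0.1203, 0.1202]
tool_rot: [0.739, 0.673, -0.0, -0.0]
contact_force: [-1.5, 0.3, 1.6]
width: 0.0002
clock: 31.02
ee_pos: [0.6081, 0.1205, 0.1138]
tool_rot: [0.739, 0.673, 0.001, 0.0]
contact_force: [0.0, -0.6, 3.0]
width: -0.0003
```

```bash
python3 -m pendant '[[0,0,-0.2,0,1],[0,0,-0.2,0,1],[0,0,-0.1,0,1],[0,0,0,0,1],[0,0,0,0,1]]'; python3 -m pendant '[[0,0,-0.2,0,1],[0,0,-0.1,0,1],[0,0,0,0,1],[0,0,0,0,1]]'
```

```text
clock: 31.65
ee_pos: [0.6083, 0.1205, 0.1118]
tool_rot: [0.739, 0.674, 0.0, 0.0]
contact_force: [-5.6, -2.0, 18.3]
width: 0.0003
clock: 32.15
ee_pos: [0.6084, 0.1205, 0.1116]
tool_rot: [0.739, 0.674, 0.0, 0.0]
contact_force: [-11.3, -1.2, 30.1]
width: -0.0001
```

On its stop (18 N, then 30 N, with no travel). I'll release it and do a final check.

```bash
python3 -m pendant '[[0,0,1,0,1],[0,0,2,0,1],[0,0,5,0,1],[0,0,5,0,1],[-5,0,0,0,1],[-5,0,0,0,1],[-5,0,0,0,1],[-5,0,0,0,1],[0,0,0,0,1],[0,0,0,0,1],[0,0,0,0,1]]'
python3 - <<'E'
from h import *
T=cap('top','t8.png');S=cap('side','s8.png')
a=cv2.imread('pics/t8.png')[140:215,250:350]; b=cv2.imread('pics/s8.png')
cv2.imwrite('pics/c8.png',np.hstack([cv2.copyMakeBorder(cv2.resize(a,(350,262),interpolation=3),0,138,0,0,0),cv2.resize(b[160:260,290:400],(440,400),interpolation=3)]))
t=lambda u,v:(250+u/3.5,140+v/3.5)
E
```

```text
clock: 33.52
ee_pos: [0.409, 0.1204, 0.2357]
tool_rot: [0.739, 0.673, 0.0, 0.0]
contact_force: [0.6, 0.4, -0.5]
width: -0.0
```

View pics/c8.png

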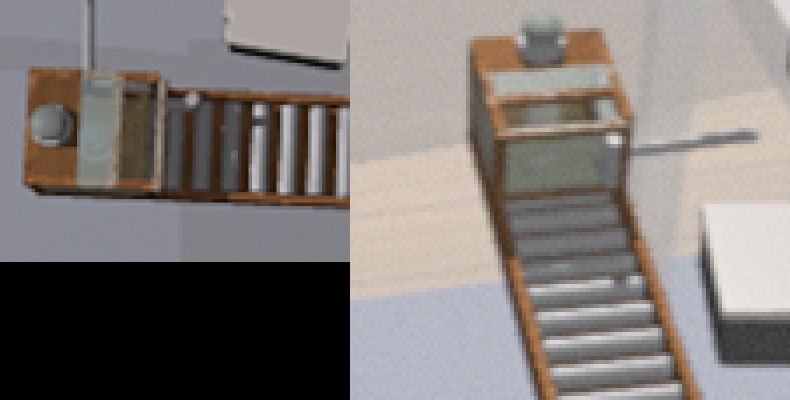

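The door is flush along the mouth, the owl shows as an upright disc through the roof glass at (97,135), the plunger is up, and the arm is clear. Handing in.

```bash
python3 -c "from bench import bot; print(bot.close_job())"
```

```text
the job is handed in; nothing more can be done
None
```

I did all the steps in order, using about 33.5 s of the 72 s, and handed the job in; no verdict is given.

| Step | What I did | Last check |
|---|---|---|
| Door open | Gripped the post and swung it open | About 1.67 rad, worked out from the post's position |
| Owl in crate | Gripped the owl between the decoys, set it in the middle of the crate and let go | Upright and centred in the top view |
| Crate home | Pushed the crate along the rollers by its rear bar | Stopped at the back wall, with the push force rising to about 11 N and no further travel |
| Door shut | Gripped the post again and swung it shut | On its stop, 20 N with no motion |
| Plunger | Pressed it about 10 mm to its stop, then let it up | 30 N at the stop with no further travel |

The final pictures show the door flush, the owl upright in the box, the plunger up and the arm clear. The pen and the grey box looked unmoved in those crops. I did not look at the vase, mug, remote and candle again at the end, but nothing I did went near them.

No check failed. My station position disagreed with the contact points by about 2–3 mm: the crate and the door each stopped that far beyond where I had predicted. That is within the camera calibration and my pixel reading. The final gap between the crate and the back wall was judged from the stop force and the pictures, not measured.

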